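# Pack the autosampler tray with the blank that fits

## Robot

A 6-joint arm with a two-finger parallel gripper is mounted at the origin on the work surface. World frame = base frame: x ahead of the robot, y to its left, z up, the work surface at z = 0. Lengths are in mm, angles in rad, forces in N, time in s.
With the tool pointing down it reaches from about 400 to 925 mm from the base axis. Payload 12.5 kg.
Tool frame: the origin (TCP) lies at the very end of the fingers, on their centre line; the grasp point (between the pads) lies 19 mm behind it (env.grasp_offset is the distance from the TCP to the grasp point, in mm); z points along the fingers, y is the direction in which the jaws open and shut (so a half turn about z gives the same grasp; the last joint's range is limited). The gripper opens to 95 mm and grips with 3 to 60 N. Pads are 20 mm wide; open, the fingers measure 119 mm over their backs; the gripper's body (75 mm by 180 mm) begins 59 mm behind the grasp point.
Start: joints at [1.02, 0.491, 1.559, -0, 1.092, -0.106], TCP at [268.91, 564.211, 214.661] pointing down, gripper open.
Joint ranges: [-3.1, 3.1], [-0.84, 2.19], [0.05, 2.79], [-1.13, 4.28], [0.06, 2.93], [-2.69, 2.69]. Speed limits (rad/s): [2.22, 2.22, 2.79, 3.14, 3.14, 3.14].

## Interface

Orientations are given as [roll, pitch, yaw] about the fixed x, y, z axes, in that order (R = Rz(yaw) Ry(pitch) Rx(roll)).
In Python, from cell import env gives the robot as it stands. The module is installed in compiled form; this text tells all that it offers.
- The arm moves only by the shell command python3 -m pendant 'ROWS'. ROWS is JSON, one flat list of numbers, 5 for each row, row after row: the shift along the tool's x, y, z as a fraction of full scale, then the turn about the tool's z as a fraction of full scale, then the gripper's target within -1 to 1 (shut at 1, half-way at 0, fully open at -1). In form: [x, y, z, turn, grip, x, y, z, turn, grip, ...]. A call has 1 to 10 rows; each row shifts and turns the commanded pose from where the row before left it, along the tool's axes as they then stand; what a row does not reach is not made up. Full scale, the value 1, is 0.4 m for a shift and 180 degrees for a turn. A row lasts 1/8 s, in which the tool goes at most 62.5 mm and 10.7 degrees, less where a joint would pass 70% of its speed; a pose out of reach is approached as far as the arm can. A call with a number of a shift or a turn outside -1 to 1 is refused whole. A call with a gripper value outside its range is refused whole. The fingers move at their own pace and stop on an object; the grip force is fixed at half the most. Time passes only in rows, so rows that do not move let the fingers close. It gives the time, the measured TCP pose, the force and the opening at its end, in the units of the state.
- env.state(): the state, without advancing time (a new reading comes with each control period).
- env.read_camera(name): name is "scene" or "top" or "wrist"; returns the picture (384x512x3 uint8, red, green, blue); there is no depth.
- env.camera_model(name): a dict with "fx", "fy", "cx", "cy" (pixels), "view" (4x4, takes a point from world to camera coordinates); the wrist camera has in their place "tool_from_camera" (4x4, takes a point from camera to tool coordinates, whose origin is the TCP and whose axes are the flange's). Camera axes: x right, y down, z forward; pixel columns grow to the right and rows downward; lengths in mm; the calibration is good to about 2 mm. A picture is of the moment at which its call begins: read the wrist's pose just before it. camera_model takes no time and is no camera call.
- env.job_done(): hands the job in, once; it reports no verdict.
Trained networks look in the newest picture that a camera, given by its name, has taken for a name from the list of things; names that differ only in an ending like _2 or _b are one class to them, and where a whole thing is asked for, a point or a joint stands for the part that bears it (a point fixed in the world has none). Each returns a list of dicts, best first, with "confidence" (0 to 1); they miss things now and then, are a little off and sometimes report something else, mostly with a low value. They report only what shows in the picture. A call takes as long as a camera call. They do not tell look-alikes from the thing itself.
- env.masks_of(thing, camera): "region" (384x512 bool, what is visible of it).
- env.landmark_of(thing, camera): "xyz" ([x, y, z] in mm, in world coordinates, good to about 4 mm: a listed point, or the origin of a listed thing).
The state is a dict: "t": time; "joints": joint angles; "qvel": joint speeds; "tau": joint torques, N m; "eef_pos": TCP position; "tcp_rot": TCP orientation; "ft_force": force on the tool from outside, world axes, zero at the start; "moment": the same for the moment, N m; "opening": opening from 0.0 (shut) to 1.0 (fully open).
Only numpy, scipy, OpenCV 4.12 (cv2) and the standard library are available. Lean on these libraries where they do the work, as an engineer would, in place of code of your own. Each camera call takes 0.05 s, during which the arm holds its last target.

## Task

The vial rack on the autosampler tray leaves a gap of unknown width beside the spring plate. Find the white blank block that fills it - one too thick will not go down, one too thin stands loose - and press it in upright until it stands fully home on the tray floor with the spring plate pushed back against it, then let go. Leave the other two blanks standing upright on the bench, and leave the beaker and the conical flask where they stand.

Things in the scene. Friction and masses are not known exactly. Their poses are not given: they have to be found in the camera images.
- tray: Aluminium tray fixed on the bench. Origin: centre of underside; x across, y along it. 140 (x) by 240 mm (y), with 17 mm high hand grips out to y +-150. Floor 10 mm above the bench; side rims 22 mm above the bench, 128 mm apart inside. Spring plate near its -y end; grey vial rack clamped to +y of the gap: 122 (x) by 90 mm (y), solid, 75 mm high above the floor, vial caps 3 mm more.
- gap (a point): Point on the tray floor at the foot of the resting spring plate's face, mid-length; axes as the tray's. The gap and the rack lie to +y, plate and bracket to -y. The rack's flat face is square to y and rigid, but its y differs each time: the gap is 20.5 to 31 mm wide, not told. Blanks go in upright, length along x, centred on this point's x.
- spring_plate (a joint): Plate's travel toward the tray's -y, m: 0 at rest, 0.005 at its hard stop. Steel, 110 mm long (x); face upright to 22 mm above the tray floor, then a lead-in lip leaning back 20 degrees from upright, ending 42 mm above the floor and 7 mm behind the face. Spring 0.8 N/mm, preload 1.2 N. Bracket behind: 34 mm high, 20 to 26 mm behind the face.
- blank_a: White plastic blank block, the thinnest: 24 mm thick (its y), 110 mm long (x), 80 mm high, with an upright grip on top, centred: 32 mm (x) by 16 mm (y), rising from 80 to 120 mm. Origin at the centre of its underside, z up. Starts standing on the bench. About 0.2 kg.
- blank_b: The same blank block, 28 mm thick, about 0.24 kg. Origin and axes alike.
- blank_c: The same blank block, 32 mm thick, about 0.27 kg. Origin and axes alike.
- beaker: Glass beaker, 68 mm across, 85 mm high, standing on the bench among the blanks; origin at the centre of its underside.
- flask: Conical glass flask, 82 mm across, 122 mm high, standing on the bench; origin at the centre of its underside.
Not all that is in view belongs to the job. Leave any red or turquoise look-alike of the blank_b alone.

How it is judged:
By the outcome, as a careful person would: the job done as asked, in the order asked, and still so for the second after the job is handed in, with the robot touching nothing.
It also fails if it takes over 72 s, if anything falls off the work surface, if the arm or the gripper's body presses on something with over 40 N, if the wrist force passes 120 N, or if a joint passes its speed limit or range.

## Working session

There is one attempt and no reset: what is moved stays moved. The work goes in short steps, Python scripts to look and compute and a shell command to move; the robot and the scene stay as the last step left them, time stands still between calls to the robot, and variables do not carry over. Pictures are saved under pics/ and viewed, and the job is handed in when it is done.

```bash
mkdir -p pics; ls; cat > h.py <<'E'
import numpy as np, cv2
from cell import env
def snap(n,f,s=1.5):
    im=env.read_camera(n); cv2.imwrite('pics/'+f,cv2.resize(im[:,:,::-1],None,fx=s,fy=s)); return im
def proj(n,p):
    m=env.camera_model(n); v=np.array(m['view'])@np.append(p,1); return m['fx']*v[0]/v[2]+m['cx'], m['fy']*v[1]/v[2]+m['cy']
def unproj(n,uv,z):
    m=env.camera_model(n); V=np.array(m['view']); R=V[:3,:3]; t=V[:3,3]
    c=-R.T@t; d=R.T@np.array([(uv[0]-m['cx'])/m['fx'],(uv[1]-m['cy'])/m['fy'],1]); return c+d*(z-c[2])/d[2]
E
python3 - <<'E'
from h import *
snap('scene','s1.png'); snap('top','t1.png')
for th in ['tray','gap','spring_plate','blank_a','beaker','flask']:
  for c in ['scene','top']:
    for r in env.landmark_of(th,c): print(th,c,np.round(r['xyz']),round(r['confidence'],2))
print(env.state()); print(env.camera_model('wrist'))
E
```

```text
pics
gap scene [543. 118.   7.] 0.92
gap top [546. 112.   9.] 0.94
gap top [ 622. -348.    1.] 0.44Traceback (most recent call last):
  File "<stdin>", line 5, in <module>
ValueError: it knows: beaker, blank, flask, gap, tray
```

```bash
python3 - <<'E'
from h import *
for th in ['tray','blank','beaker','flask']:
  for c in ['scene','top']:
    try:
      for r in env.landmark_of(th,c): print(th,c,np.round(r['xyz']),round(r['confidence'],2), np.round(proj(c,r['xyz'])))
    except Exception as e: print(th,e)
s=env.state();print(s['t'],s['eef_pos'],s['tcp_rot'],s['opening']); print(env.camera_model('wrist'))
E
```

```text
blank scene [ 489. -453.   -1.] 0.95 [161. 149.]
blank scene [ 630. -170.    3.] 0.84 [188. 228.]
blank scene [ 449. -167.   -1.] 0.82 [245. 189.]
blank scene [ 478. -332.    0.] 0.57 [192. 165.]
blank top [ 634. -172.   -4.] 0.9 [274. 133.]
blank top [ 446. -168.    0.] 0.76 [271. 211.]
blank top [ 489. -457.   -5.] 0.69 [392. 196.]
blank top [ 472. -334.   -5.] 0.66 [340. 202.]
blank top [546. 108.   8.] 0.35 [155. 165.]
beaker scene [ 477. -329.    1.] 0.67 [193. 165.]
beaker scene [ 620. -350.   -0.] 0.63 [144. 189.]
beaker top [ 619. -350.    2.] 0.62 [348. 141.]
flask scene [ 312. -257.    2.] 0.77 [256. 148.]
flask scene [541. 119.   3.] 0.36 [318. 278.]
flask top [ 311. -256.    1.] 0.64 [307. 269.]
0.7 [268.89595448 564.22282188 214.66592871] [3.14146696e+00 1.72178837e-05 2.69679922e+00] 1.0015263508118155
{'fx': 304.241325398844, 'fy': 304.241325398844, 'cx': 252.8675609834246, 'cy': 185.60748026654971, 'tool_from_camera': array([[-9.12381525e-05, -9.55959624e-01, -2.93498194e-01,
         8.34555218e+01],
       [ 9.99999906e-01, -2.11924626e-04,  3.79400092e-04,
        -8.97504687e-01],
       [-4.24890665e-04, -2.93498132e-01,  9.55959553e-01,
        -1.70790164e+02],
       [ 0.00000000e+00,  0.00000000e+00,  0.00000000e+00,
         1.00000000e+00]])}
```

View pics/s1.png

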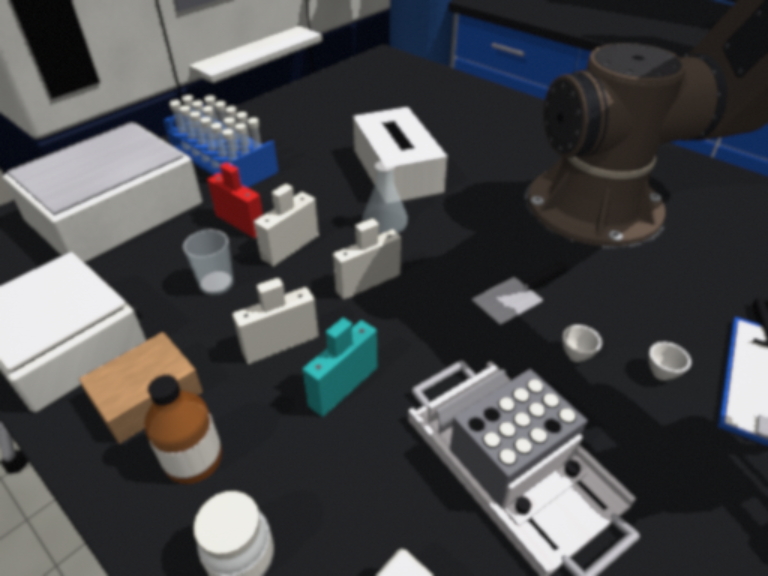

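View pics/t1.png

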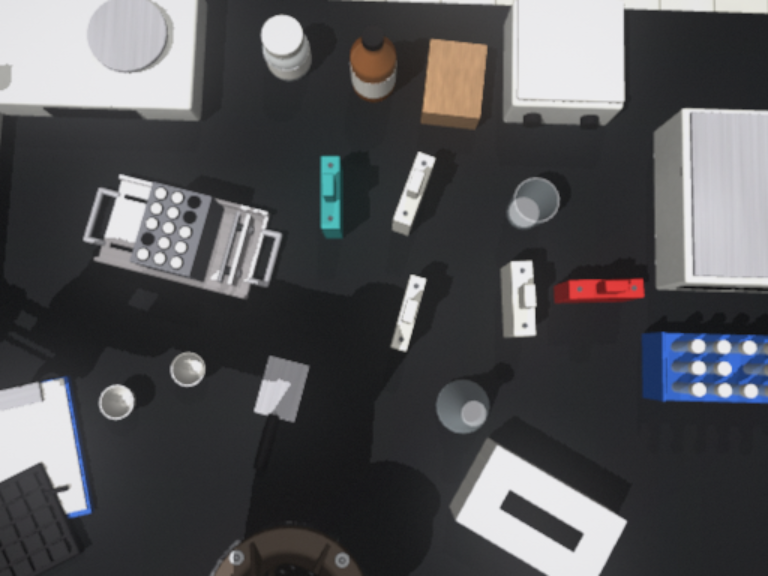

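Candidates (top view, px in the 1.5× picture): white blanks at (415,192), (408,312) and (520,298). Look-alikes: teal (331,195), red (605,290). Next I'll measure the gap with the wrist camera over the tray.

```bash
cat >> h.py <<'E'
from scipy.spatial.transform import Rotation as Ro
def R_now():
    return Ro.from_euler('xyz',env.state()['tcp_rot']).as_matrix()
def plan(p,yaw=None):
    s=env.state(); R=R_now(); y0=s['tcp_rot'][2]
    turn=0
    if yaw is not None:
        turn=-((yaw-y0+np.pi)%(2*np.pi)-np.pi)
        R=R@Ro.from_euler('z',turn).as_matrix()
    d=R.T@(np.array(p)-s['eef_pos'])
    n=max(np.linalg.norm(d)/60,abs(np.degrees(turn))/10)
    print('total turn frac %.4f shift frac'%(turn/np.pi),np.round(d/400,4),'min rows %.1f'%n, 'mm',np.round(d,1))
def wpt(uv,z):
    "wrist pixel to world plane z"
    s=env.state(); m=env.camera_model('wrist'); T=np.array(m['tool_from_camera']); R=R_now()
    d=R@T[:3,:3]@np.array([(uv[0]-m['cx'])/m['fx'],(uv[1]-m['cy'])/m['fy'],1]); c=s['eef_pos']+R@T[:3,3]
    return c+d*(z-c[2])/d[2]
E
python3 - <<'E'
from h import *
plan([596,117,125],2.96)
E
python3 -m pendant '[0,0,0,-0.042,-1, 0,0,0,-0.042,-1, -0.1,-0.095,0.022,0,-1, -0.1,-0.095,0.022,0,-1, -0.1,-0.095,0.022,0,-1, -0.1,-0.095,0.022,0,-1, -0.1,-0.095,0.022,0,-1, -0.1,-0.095,0.022,0,-1, -0.1,-0.095,0.022,0,-1, -0.1,-0.095,0.022,0,-1]'
```

```text
total turn frac -0.0838 shift frac [-1.0062 -0.952   0.2241] min rows 9.4 mm [-402.5 -380.8   89.6]
t: 1.95
eef_pos: [530.0, 206.1, 144.2]
tcp_rot: [3.141, 0.0, 2.961]
ft_force: [0.3, -0.1, 0.5]
opening: 1.003
```

```bash
python3 - <<'E'
from h import *
plan([596,117,125],2.96)
E
python3 -m pendant '[-0.105,-0.09,0.024,0,-1, -0.1,-0.09,0.022,0,-1, 0,0,0,0,-1,0,0,0,0,-1]'
python3 - <<'E'
from h import *
plan([596,117,125],2.96)
snap('wrist','w1.png')
for r in env.landmark_of('gap','wrist'): print(np.round(r['xyz'],1),r['confidence'])
E
```

```text
total turn frac 0.0002 shift frac [-0.2024 -0.1892  0.0479] min rows 1.9 mm [-81.  -75.7  19.2]
t: 2.45
eef_pos: [596.4, 122.1, 125.7]
tcp_rot: [3.142, -0.001, 2.96]
ft_force: [0.3, -0.8, -0.1]
opening: 0.998
total turn frac 0.0001 shift frac [-0.0014 -0.0128  0.0018] min rows 0.1 mm [-0.6 -5.1  0.7]
[539.4 114.7   5.4] 0.76
```

View pics/w1.png

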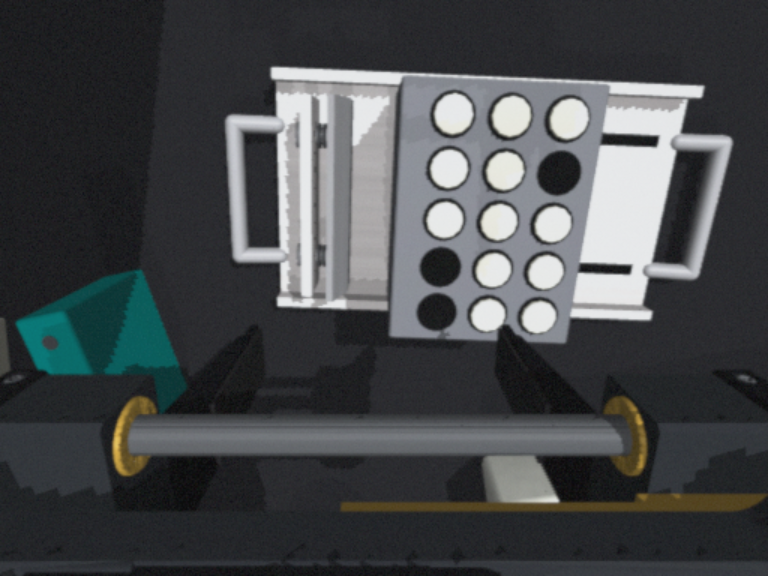

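Gap visible in the wrist picture: the floor strip runs x≈352–391 (plate lip 328–350, rack edge ≈395). Now a close-up crop for measuring.

```bash
python3 - <<'E'
from h import *
im=env.read_camera('wrist')
cv2.imwrite('pics/w2.png',cv2.resize(im[40:240,175:285,::-1],None,fx=5,fy=3,interpolation=cv2.INTER_CUBIC))
g=im.astype(float).mean(2)
for r in range(60,200,15):
    print(r,np.round(g[r-2:r+3,196:276].mean(0)).astype(int).tolist())
E
```

```text
60 [183, 188, 188, 183, 179, 178, 178, 174, 167, 160, 159, 160, 159, 160, 158, 164, 172, 177, 177, 179, 185, 181, 178, 173, 167, 160, 159, 159, 158, 159, 159, 159, 158, 159, 159, 159, 158, 160, 168, 174, 177, 177, 177, 177, 177, 177, 177, 177, 178, 176, 175, 176, 176, 175, 175, 176, 176, 176, 175, 176, 175, 169, 160, 158, 157, 156, 152, 139, 103, 67, 79, 110, 136, 147, 147, 146, 148, 147, 148, 147]
75 [230, 217, 208, 225, 232, 232, 232, 232, 232, 229, 194, 135, 113, 113, 114, 130, 207, 231, 232, 232, 231, 210, 183, 180, 178, 168, 142, 125, 122, 124, 124, 124, 123, 124, 123, 124, 122, 110, 152, 216, 231, 232, 232, 232, 232, 233, 232, 232, 233, 232, 232, 232, 232, 232, 232, 230, 217, 197, 184, 176, 175, 169, 161, 156, 156, 153, 118, 72, 52, 65, 100, 129, 141, 143, 144, 142, 143, 146, 147, 148]
90 [143, 131, 156, 215, 231, 233, 232, 233, 233, 230, 207, 149, 116, 113, 103, 84, 76, 101, 92, 75, 121, 164, 177, 181, 178, 161, 137, 125, 125, 122, 124, 123, 124, 124, 124, 123, 117, 111, 173, 222, 232, 233, 232, 231, 217, 200, 193, 187, 179, 172, 172, 173, 172, 172, 173, 172, 172, 173, 172, 16
[... 2188 characters left out ...]
5, 173, 182, 183, 182, 165, 140, 127, 125, 125, 126, 127, 127, 127, 125, 118, 95, 125, 158, 167, 167, 167, 167, 168, 167, 167, 168, 167, 168, 168, 168, 167, 168, 168, 168, 167, 168, 168, 168, 169, 168, 161, 120, 71, 56, 86, 118, 140, 146, 147, 147, 146, 145, 145, 146, 146, 147, 146, 146, 146, 146]
195 [114, 116, 119, 148, 208, 227, 228, 229, 230, 229, 217, 163, 117, 117, 120, 122, 122, 123, 121, 128, 165, 181, 184, 181, 159, 135, 127, 126, 125, 128, 129, 131, 122, 119, 121, 127, 130, 130, 131, 130, 132, 133, 132, 133, 133, 133, 132, 134, 135, 135, 135, 135, 135, 136, 137, 138, 137, 138, 137, 137, 123, 86, 57, 72, 109, 136, 145, 146, 146, 146, 146, 146, 146, 144, 145, 146, 147, 145, 146, 146]
```

View pics/w2.png

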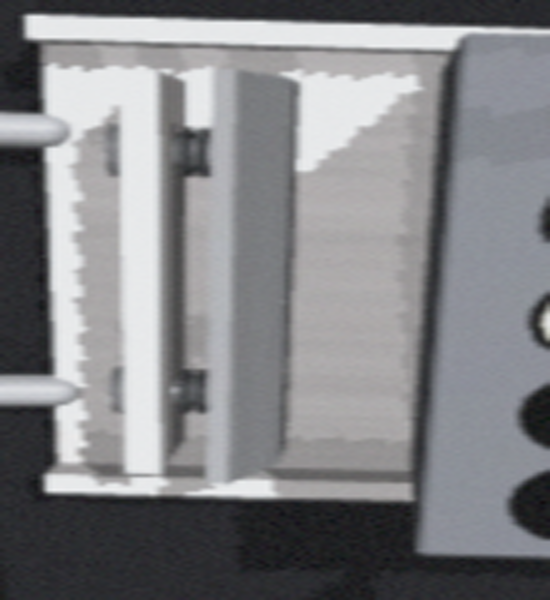

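```bash
python3 - <<'E'
from h import *
rows=np.array([105,120,135,150,165,180])
P=np.array([wpt((196+c,r),10) for c,r in zip([37.5,37,36.6,36.2,35.8,35.4],rows)])
F=np.array([wpt((196+c,r),10) for c,r in zip([65,64.2,63.4,62.8,62,61.2],rows)])
T=np.array([wpt((196+c,r),85) for c,r in zip([68.3,67.4,66.7,65.8,65.0,64.2],rows)])
def fit(A): 
    k=np.polyfit(A[:,0],A[:,1],1); return k
for n,A in zip('PFT',(P,F,T)):
    k=fit(A); print(n,np.round(A[[0,-1]],1).tolist(),k, 'ang',np.degrees(np.arctan(k[0])))
u=np.array([np.sin(.19),np.cos(.19)])
th=np.arctan(np.mean([fit(P)[0],fit(F)[0]])); n=np.array([-np.sin(th),np.cos(th)])
print('yaw deg',np.degrees(th)); print('n.P',(P[:,:2]@n).mean(),'n.F',(F[:,:2]@n).mean(),'n.T',(T[:,:2]@n).mean())
# blanks, sizes from top camera
im=env.read_camera('top')
for u0,v0 in [(277,128),(272,208),(347,199)]:
    for s in ('',):
        pass
cv2.imwrite('pics/t2.png',cv2.resize(im[90:245,250:370,::-1],None,fx=4.5,fy=3.8,interpolation=cv2.INTER_CUBIC))
for r in env.masks_of('blank','top'):
    m=r['region'].astype(np.uint8); (c,s,a)=cv2.minAreaRect(cv2.findNonZero(m)); print(c,s,a,r['confidence'],m.sum())
E
```

```text
P [[521.6, 118.0, 10.0], [591.1, 101.9, 10.0]] [-2.30773357e-01  2.38292042e+02] ang -12.994841270715494
F [[526.1, 142.7, 10.0], [595.6, 126.8, 10.0]] [-2.27095037e-01  2.62100732e+02] ang -12.794584823734892
T [[523.3, 143.4, 85.0], [574.6, 131.7, 85.0]] [-2.28696314e-01  2.63081442e+02] ang -12.88180149538934
yaw deg -12.89475310626616
n.P 231.28650744236447 n.F 256.49526130469326 n.T 256.57412838209694
(221.5, 131.0) (56.0, 17.0) 90.0 0.89 880
(275.2487487792969, 128.03900146484375) (13.630668640136719, 54.42390060424805) 20.2248592376709 0.86 700
(345.81982421875, 198.35565185546875) (50.64780044555664, 22.630794525146484) 87.51044464111328 0.83 1087
(272.2380676269531, 207.57757568359375) (12.681309700012207, 49.97560501098633) 14.470293045043945 0.76 582
(399.4693603515625, 192.929443359375) (14.96532154083252, 59.204410552978516) 88.36341857910156 0.64 838
```

View pics/t2.png

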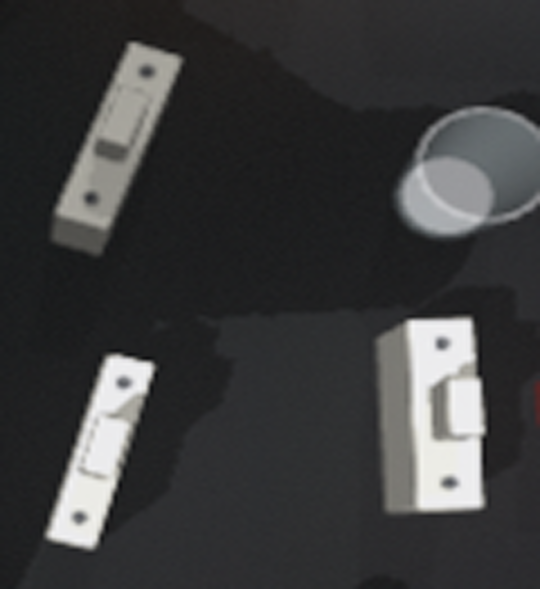

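```bash
python3 - <<'E'
from h import *
Q={'P1':[(130,42),(182,60),(105,222),(55,211)],'P2':[(107,354),(154,364),(97,549),(47,540)],'P3':[(408,320),(471,318),(483,507),(414,512)]}
for n,q in Q.items():
    W=np.array([unproj('top',(250+(a+.0)/4.5,90+b/3.8),80)[:2] for a,b in q])
    d=lambda i,j:np.linalg.norm(W[i]-W[j])
    long=(W[0]+W[1]-W[2]-W[3]); print(n,'centre',W.mean(0).round(1),'long',round(d(1,2),1),round(d(0,3),1),'perp thick',[round(abs(np.cross(W[i]-W[j],long/np.linalg.norm(long))),1) for i,j in((0,1),(2,3))],'long-axis ang',np.degrees(np.arctan2(long[1],long[0])).round(1))
E
```

```text
P1 centre [ 631.4 -172.3] long 103.7 107.3 perp thick [np.float64(27.8), np.float64(25.1)] long-axis ang -19.4
P2 centre [ 445.9 -168.5] long 109.4 110.4 perp thick [np.float64(23.5), np.float64(24.5)] long-axis ang -13.5
P3 centre [ 472.1 -333.9] long 108.9 110.5 perp thick [np.float64(30.8), np.float64(33.4)] long-axis ang 2.7<stdin>:6: DeprecationWarning: Arrays of 2-dimensional vectors are deprecated. Use arrays of 3-dimensional vectors instead. (deprecated in NumPy 2.0)
```

Gap = 25.2 mm, from both the rack's foot and its top edge, so the 28 mm blank_b fits (2.8 mm of spring travel). By top-view thickness, P1 at top px (415,192) ≈ 27, P2 ≈ 24 and P3 ≈ 32, so I choose P1. I'll check it from close up with the wrist camera.

```bash
python3 - <<'E'
from h import *
plan([674,-187,175],2.81)
E

```

```text
total turn frac 0.0484 shift frac [-0.4359 -0.6695 -0.122 ] min rows 5.4 mm [-174.4 -267.8  -48.8]
```

```bash
python3 -m pendant '[0,0,-0.12,0.0484,-1, -0.073,-0.112,0,0,-1, -0.073,-0.112,0,0,-1, -0.073,-0.112,0,0,-1, -0.073,-0.112,0,0,-1, -0.073,-0.112,0,0,-1, -0.073,-0.112,0,0,-1, 0,0,0,0,-1, 0,0,0,0,-1]'
python3 - <<'E'
from h import *
plan([674,-187,175],2.81)
im=snap('wrist','w3.png')
for r in env.landmark_of('blank','wrist'): print(np.round(r['xyz'],1),r['confidence'])
E
```

```text
t: 3.82
eef_pos: [674.2, -188.4, 173.7]
tcp_rot: [3.141, -0.001, 2.809]
ft_force: [-0.3, -0.0, -0.3]
opening: 1.001
total turn frac -0.0003 shift frac [ 0.0016  0.0032 -0.0032] min rows 0.0 mm [ 0.7  1.3 -1.3]
[625.2 -43.4   1.1] 0.96
[ 4.768e+02 -3.318e+02  1.000e-01] 0.79
[ 630.4 -169.2   -1. ] 0.76
```

View pics/w3.png

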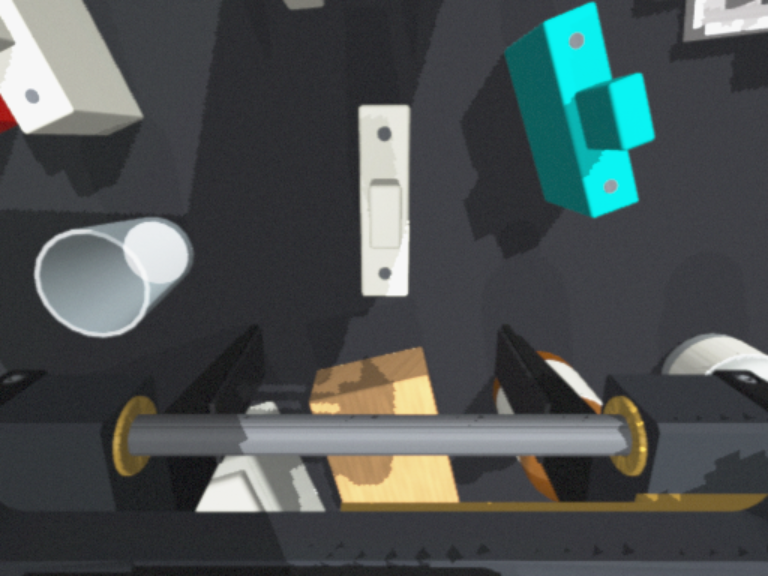

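The white blank is alone at the centre: corners (359,106), (410,106), (409,295), (362,295), grip top (370–400, 183–248). Beaker left, teal look-alike right. I'll measure thickness and pose.

```bash
python3 - <<'E'
from h import *
im=env.read_camera('wrist')
g=im.astype(float).mean(2)
m=((g>120)&(im.max(2).astype(int)-im.min(2)<40)).astype(np.uint8); m[:, :230]=0; m[:,285:]=0; m[:60]=0; m[205:]=0
L=[];Rr=[]
rows=list(range(80,190,5))
for r in rows:
    c=np.where(m[r])[0]; p=g[r]
    def sub(i,j,t=125): return i+(t-p[i])/(p[j]-p[i])*(j-i)
    L.append(wpt((sub(c[0]-1,c[0]),r),80)); Rr.append(wpt((sub(c[-1],c[-1]+1),r),80))
L=np.array(L);Rr=np.array(Rr)
kl=np.polyfit(L[:,0],L[:,1],1);kr=np.polyfit(Rr[:,0],Rr[:,1],1); th=np.arctan((kl[0]+kr[0])/2)
n=np.array([-np.sin(th),np.cos(th)])
print('angs',np.degrees(np.arctan([kl[0],kr[0]])),'thick',(Rr[:,:2]@n).mean()-(L[:,:2]@n).mean())
nc=((Rr[:,:2]@n).mean()+(L[:,:2]@n).mean())/2
cc=g[60:210,250:265].mean(1)
ys=np.where(m.sum(1)>15)[0]; print(ys.min(),ys.max())
a=np.array([np.cos(th),np.sin(th)])
e=[wpt((256,ys.min()-.5),80)[:2]@a, wpt((256,ys.max()+.5),80)[:2]@a]; print('len',e[0]-e[1])
c=nc*n+a*sum(e)/2; print('centre',c,'yaw',np.pi+th)
# grip top at z 120
gt=np.array([wpt((u/1.5,v/1.5),120)[:2] for u,v in[(371,183),(400,183),(399,248),(371,248)]]);print('grip',gt.mean(0),gt.ptp(0) if hasattr(gt,'ptp') else '')
yaw=np.pi+th
plan([*c,150],yaw); plan([*c,84],yaw)
E
```

```text
angs [-18.89283939 -18.18550116] thick 28.258411481258552
70 196
len -109.52019093436331
centre [ 630.93290952 -171.28359298] yaw 2.818010313575077
grip [ 630.96067004 -170.47787968] 
total turn frac -0.0024 shift frac [0.1161 0.0044 0.0603] min rows 0.9 mm [46.5  1.8 24.1]
total turn frac -0.0024 shift frac [0.1161 0.0044 0.2253] min rows 1.7 mm [46.5  1.7 90.1]
```

Thickness 28.3 mm and length 109.5 mm confirm blank_b. Grasping.

```bash
python3 -m pendant '[0.116,0.0044,0.06,-0.0024,-0.3, 0,0,0.08,0,-0.3, 0,0,0.0855,0,-0.3, 0,0,0,0,-0.3, 0,0,0,0,-0.3]'
python3 - <<'E'
from h import *
plan([631,-171,83.5],2.818); snap('wrist','w4.png')
E
```

```text
t: 4.6
eef_pos: [631.8, -172.1, 84.9]
tcp_rot: [3.142, 0.001, 2.817]
ft_force: [-0.4, -0.1, 1.0]
opening: 0.654
total turn frac -0.0003 shift frac [0.0028 0.0019 0.0036] min rows 0.0 mm [1.1 0.8 1.4]
```

View pics/w4.png

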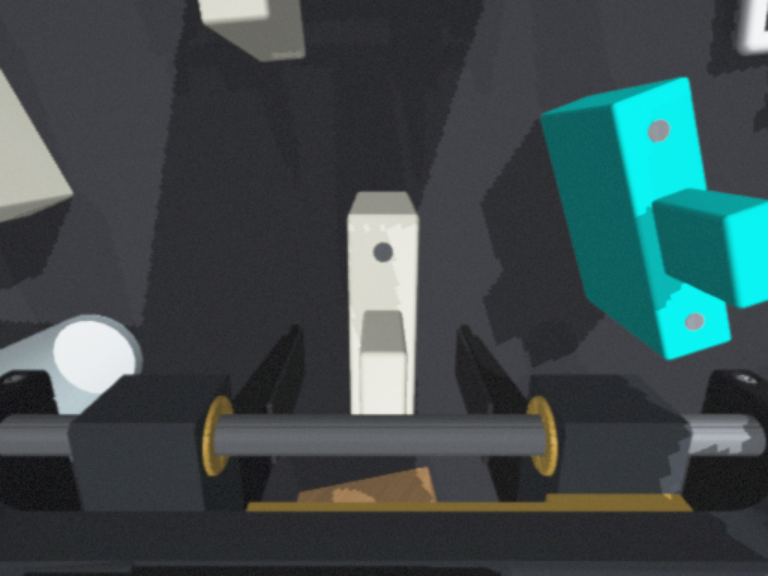

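The grip (360–405, 315–413) lies centred between the fingers. Closing, then a small lift.

```bash
python3 -m pendant '[0.003,0.001,0.003,0,1, 0,0,0,0,1, 0,0,0,0,1, 0,0,0,0,1, 0,0,0,0,1]'
python3 -c "
from cell import env;s=env.state();print(s['eef_pos'],s['ft_force'],s['moment'],s['opening']*95)"
python3 -m pendant '[0,0,-0.03,0,1, 0,0,-0.08,0,1, 0,0,-0.12,0,1, 0,0,0,0,1]'
python3 - <<'E'
from h import *
im=snap('wrist','w5.png')
E
```

```text
t: 5.28
eef_pos: [630.2, -171.7, 82.4]
tcp_rot: [3.141, 0.0, 2.816]
ft_force: [-0.3, 0.3, 0.4]
opening: 0.181
[ 630.16623386 -171.71138457   82.42800814] [-0.34693361  0.25039271  0.38014164] [ 0.09013251 -0.01561492  0.0288288 ] 17.228964633429882
t: 5.78
eef_pos: [631.5, -172.1, 178.6]
tcp_rot: [-3.141, 0.007, 2.816]
ft_force: [0.6, -0.8, -3.1]
opening: 0.167
```

View pics/w5.png

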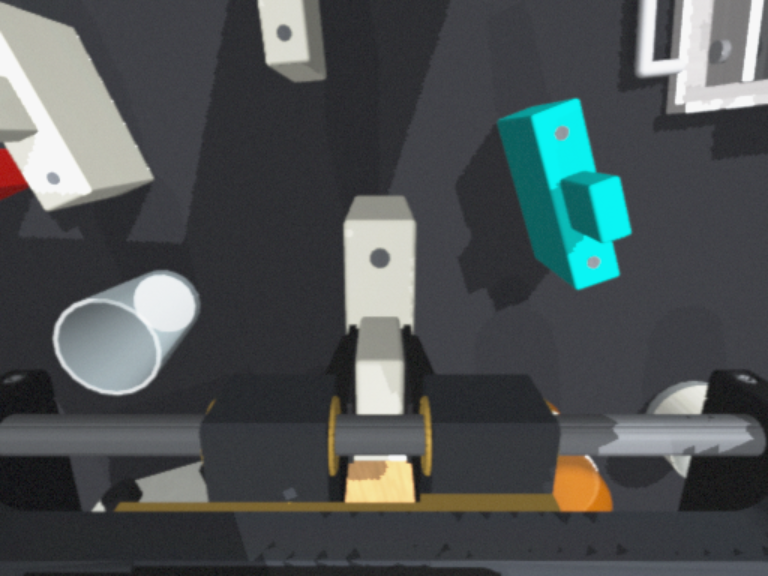

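Held (opening 17 mm, about 3 N of weight). Now I'll work out mid-length of the gap along the tray's x from the earlier wrist picture (saved pose).

```bash
python3 - <<'E'
from h import *
m=env.camera_model('wrist');T=np.array(m['tool_from_camera']);R=Ro.from_euler('xyz',[3.142,-.001,2.96]).as_matrix();e=np.array([596.4,122.1,125.7])
def W(u,v,z):
    d=R@T[:3,:3]@np.array([(u-m['cx'])/m['fx'],(v-m['cy'])/m['fy'],1]);c=e+R@T[:3,3];return (c+d*(z-c[2])/d[2])[:2]
th=np.radians(-12.9);a=np.array([np.cos(th),np.sin(th)]);n=np.array([-np.sin(th),np.cos(th)])
for nm,pts in {'plate lip':[(221.4,62.7,52),(218.6,200.7,52)],'rack l':[(269,50,85),(260,225.5,85)],'rack r':[(405,57.5,85),(378,228,85)],'rim outer':[(182,45.5,22),(185.5,205,22)],'rimR':[(467,64,22),(434,212,22)]}.items():
    P=[W(*p) for p in pts]; print(nm,[ (round(p@a,1),round(p@n,1)) for p in P],'mid a',np.mean([p@a for p in P]).round(1))
for g in [(543,118),(546,112),(539.4,114.7)]: print(np.array(g)@a,np.array(g)@n)
# target
for A in (505,): print(A*a+241*n)
E
```

```text
plate lip [(np.float64(450.5), np.float64(223.3)), (np.float64(560.3), np.float64(222.4))] mid a 505.4
rack l [(np.float64(444.4), np.float64(256.9)), (np.float64(566.8), np.float64(257.3))] mid a 505.6
rack r [(np.float64(445.0), np.float64(344.7)), (np.float64(565.0), np.float64(347.0))] mid a 505.0
rim outer [(np.float64(436.2), np.float64(187.6)), (np.float64(577.1), np.float64(187.5))] mid a 506.6
rimR [(np.float64(440.1), np.float64(426.6)), (np.float64(573.8), np.float64(428.0))] mid a 507.0
502.9518147565412 236.24663390851077
507.21559903518045 231.06781709139628
500.17939984028885 232.2262215500403
[546.05768103 122.17613921]
```

```bash
python3 - <<'E'
from h import *
plan([546.5,122.1,240],2.9165)
E
```

```text
total turn frac -0.0319 shift frac [ 0.3682  0.6694 -0.1609] min rows 5.2 mm [147.3 267.8 -64.4]
```

```bash
python3 -m pendant '[0,0,-0.11,0,1, 0,0,-0.05,-0.0319,1, 0.052,0.0955,0,0,1, 0.052,0.0955,0,0,1, 0.053,0.0955,0,0,1, 0.053,0.0955,0,0,1, 0.053,0.0955,0,0,1, 0.053,0.0955,0,0,1, 0.053,0.0955,0,0,1, 0,0,0,0,1]'
python3 - <<'E'
from h import *
plan([546.5,122.1,188],2.9165)
E
```

```text
t: 7.08
eef_pos: [544.5, 124.2, 237.3]
tcp_rot: [-3.141, -0.002, 2.92]
ft_force: [1.7, -0.7, -3.5]
opening: 0.168
total turn frac 0.0010 shift frac [-0.0063 -0.0039  0.1232] min rows 0.8 mm [-2.5 -1.5 49.3]
```

```bash
python3 -m pendant '[-0.006,-0.004,0.06,0,1, 0,0,0.06,0,1, 0,0,0,0,1, 0,0,0,0,1, 0,0,0,0,1]'
python3 - <<'E'
from h import *
plan([546.5,122.1,188],2.9165)
print(env.state()['tcp_rot'],env.state()['ft_force'])
im=snap('wrist','w6.png')
cv2.imwrite('pics/w7.png',cv2.resize(im[40:280,185:315,::-1],None,fx=5,fy=2.5,interpolation=cv2.INTER_CUBIC))
E
```

```text
t: 7.7
eef_pos: [548.3, 119.7, 191.2]
tcp_rot: [3.141, 0.001, 2.916]
ft_force: [0.1, -0.7, -3.0]
opening: 0.17
total turn frac -0.0001 shift frac [0.0058 0.0049 0.0081] min rows 0.1 mm [2.3 2.  3.2]
[3.14112673e+00 1.18389169e-03 2.91615598e+00] [ 0.05444472 -0.69148612 -2.99084977]
```

View pics/w6.png

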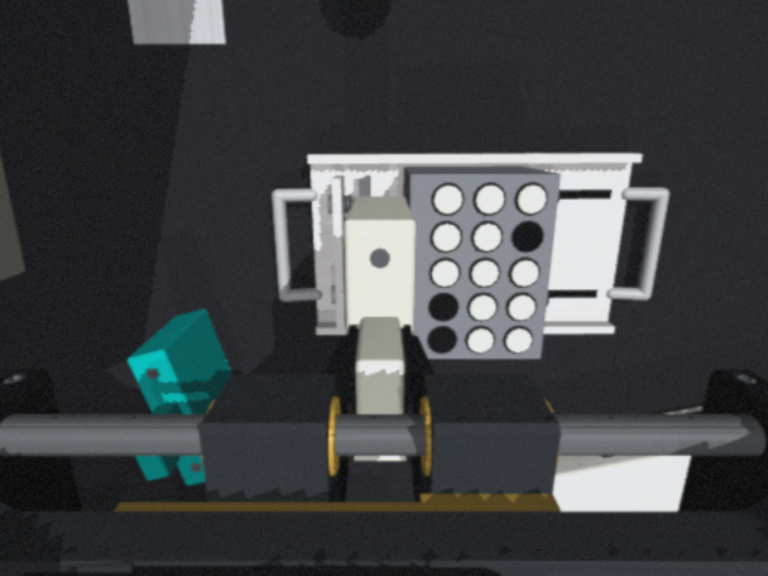

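View pics/w7.png

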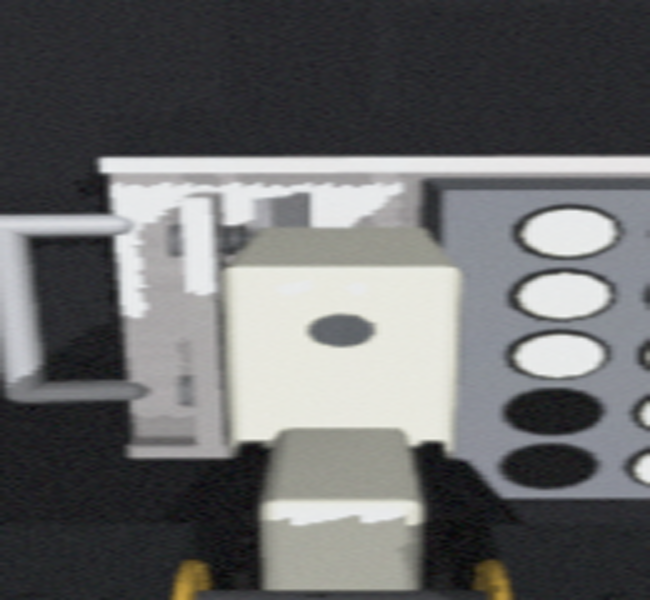

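Both show in the picture: the block's bottom edge at raw px (236.6–268.6, 132), the rack's top-left corner at (273,114). Comparing the two.

```bash
python3 - <<'E'
from h import *
th=np.radians(-12.9);a=np.array([np.cos(th),np.sin(th)]);n=np.array([-np.sin(th),np.cos(th)])
s=env.state(); zb=s['eef_pos'][2]-82.4
f=lambda u,v,z:(lambda p:(round(p@a,1),round(p@n,1)))(wpt((u,v),z)[:2])
print('TCP',s['eef_pos'][:2]@a,s['eef_pos'][:2]@n,'zb',zb)
print('block bottom',f(236.6,132,zb),f(268.6,132,zb)); print('block top',f(230.5,146.5,zb+80),f(276.8,146.5,zb+80))
print('rack',f(273,114,85))
im=env.read_camera('wrist');g=im.astype(float).mean(2)
for r in (118,122,126,130,134,138,150,160,170,): print(r,np.round(g[r,262:290]).astype(int).tolist())
for r in (131,133,135,137,139,141): print(r,np.round(g[r,226:246]).astype(int).tolist())
E
```

```text
TCP 507.7160592509938 239.07338719482127 zb 108.81154866319699
block bottom (np.float64(455.6), np.float64(225.0)) (np.float64(455.6), np.float64(251.4))
block top (np.float64(453.8), np.float64(225.5)) (np.float64(453.8), np.float64(252.1))
rack (np.float64(442.7), np.float64(256.3))
118 [213, 189, 181, 165, 156, 155, 126, 81, 56, 46, 59, 100, 132, 143, 144, 144, 144, 147, 145, 141, 142, 144, 144, 143, 145, 145, 145, 143]
122 [177, 174, 169, 158, 154, 149, 123, 81, 50, 53, 60, 104, 136, 144, 143, 144, 146, 146, 145, 141, 145, 145, 142, 144, 146, 146, 144, 142]
126 [166, 169, 157, 148, 149, 146, 123, 77, 49, 47, 60, 101, 133, 144, 141, 143, 144, 143, 143, 146, 144, 144, 145, 144, 144, 144, 141, 110]
130 [165, 164, 157, 152, 150, 153, 124, 84, 56, 50, 58, 102, 135, 144, 145, 144, 146, 147, 146, 143, 145, 145, 143, 143, 141, 105, 53, 81]
134 [148, 147, 147, 146, 150, 148, 149, 145, 121, 80, 63, 105, 136, 144, 146, 143, 145, 144, 145, 143, 145, 145, 144, 142, 138, 100, 68, 155]
138 [146, 148, 145, 147, 147, 147, 145, 149, 145, 143, 123, 119, 137, 145, 148, 145, 144, 143, 143, 145, 145, 
[... 371 characters left out ...]
 229, 230, 230, 224, 217, 176, 148, 143, 143, 145, 145, 144, 147, 147, 146, 145, 146, 144, 147]
131 [229, 181, 104, 90, 83, 87, 89, 79, 110, 135, 142, 141, 143, 141, 142, 140, 141, 140, 143, 142]
133 [230, 184, 108, 86, 73, 87, 86, 80, 92, 117, 130, 141, 146, 146, 146, 144, 145, 143, 147, 146]
135 [229, 182, 124, 102, 86, 110, 104, 97, 107, 117, 137, 143, 145, 145, 145, 145, 146, 147, 146, 146]
137 [230, 192, 127, 96, 84, 96, 92, 88, 113, 135, 147, 145, 145, 148, 146, 146, 146, 146, 148, 146]
139 [231, 194, 121, 87, 71, 73, 78, 101, 131, 146, 146, 145, 146, 145, 145, 147, 148, 149, 146, 147]
141 [230, 192, 119, 78, 70, 92, 113, 130, 143, 145, 146, 148, 149, 146, 146, 147, 147, 145, 147, 146]
```

```bash
python3 - <<'E'
from h import *
th=np.radians(-12.9);a=np.array([np.cos(th),np.sin(th)]);n=np.array([-np.sin(th),np.cos(th)])
p=505*a+241.3*n; print(p); plan([*p,155],2.9165)
E
python3 -m pendant '[0.007,0.0055,0,0,1, 0,0,0.02,0,1, 0,0,0.025,0,1, 0,0,0.02,0,1, 0,0,0.01,0,1, 0,0,0,0,1, 0,0,0,0,1]'
python3 - <<'E'
from h import *
th=np.radians(-12.9);a=np.array([np.cos(th),np.sin(th)]);n=np.array([-np.sin(th),np.cos(th)])
s=env.state();print(s['eef_pos'],s['eef_pos'][:2]@a,s['eef_pos'][:2]@n,s['ft_force'],s['moment'])
im=snap('wrist','w8.png')
cv2.imwrite('pics/w9.png',cv2.resize(im[40:240,185:315,::-1],None,fx=5,fy=3,interpolation=cv2.INTER_CUBIC))
E
```

```text
[546.12465606 122.46856757]
total turn frac -0.0001 shift frac [0.0067 0.0054 0.0903] min rows 0.6 mm [ 2.7  2.2 36.1]
t: 8.68
eef_pos: [545.9, 122.6, 160.7]
tcp_rot: [3.141, 0.0, 2.916]
ft_force: [-0.1, -0.1, -2.8]
opening: 0.167
[545.89059971 122.58263045 160.65069538] 504.74638639940974 241.35893095609632 [-0.1229496  -0.14017219 -2.79464338] [ 0.06056135 -0.0069508  -0.01578426]
```

View pics/w9.png

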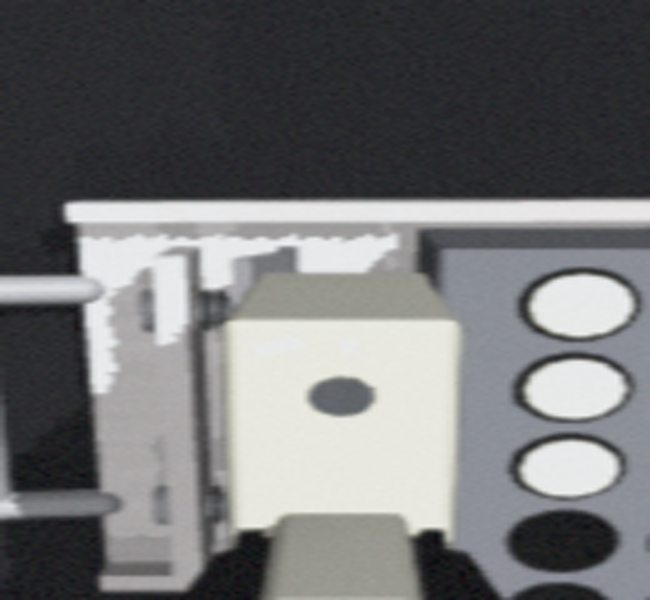

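No contact yet, with clearance on both sides. Descending into the lip region.

```bash
python3 -m pendant '[0,0.002,0.02,0,1, 0,0,0.02,0,1, 0,0,0.02,0,1, 0,0,0.015,0,1, 0,0,0,0,1, 0,0,0,0,1]'; python3 -m pendant '[0,0,0.015,0,1, 0,0,0.012,0,1, 0,0,0,0,1, 0,0,0,0,1]'
```

```text
t: 9.48
eef_pos: [546.0, 123.4, 130.6]
tcp_rot: [3.141, 0.0, 2.916]
ft_force: [0.5, -0.4, -3.2]
opening: 0.168
t: 9.98
eef_pos: [546.0, 123.5, 119.6]
tcp_rot: [3.141, 0.0, 2.916]
ft_force: [1.3, 1.6, -3.0]
opening: 0.164
```

```bash
python3 -m pendant '[0,0,0.01,0,1, 0,0,0.01,0,1, 0,0,0,0,1, 0,0,0,0,1]'; python3 -m pendant '[0,0,0.01,0,1, 0,0,0.01,0,1, 0,0,0,0,1, 0,0,0,0,1]'
```

```text
t: 10.48
eef_pos: [545.8, 123.4, 111.4]
tcp_rot: [3.142, -0.0, 2.916]
ft_force: [0.9, 4.6, -5.0]
opening: 0.17
t: 10.98
eef_pos: [545.8, 123.4, 103.4]
tcp_rot: [-3.142, -0.001, 2.916]
ft_force: [1.3, 3.4, -4.3]
opening: 0.167
```

The plate is pushing back with about 4 N, as expected. Continuing down to the floor.

```bash
python3 -m pendant '[0,0,0.01,0,1, 0,0,0.01,0,1, 0,0,0,0,1, 0,0,0,0,1]'; python3 -m pendant '[0,0,0.006,0,1, 0,0,0,0,1, 0,0,0,0,1]';  python3 -m pendant '[0,0,0.006,0,1, 0,0,0,0,1, 0,0,0,0,1]'
```

```text
t: 11.48
eef_pos: [545.8, 123.4, 95.4]
tcp_rot: [-3.142, -0.0, 2.916]
ft_force: [0.7, 4.0, -4.6]
opening: 0.163
t: 11.85
eef_pos: [545.9, 123.4, 93.2]
tcp_rot: [3.142, -0.0, 2.916]
ft_force: [2.4, 4.5, -3.5]
opening: 0.168
t: 12.22
eef_pos: [546.3, 123.4, 92.3]
tcp_rot: [3.141, 0.002, 2.916]
ft_force: [-1.9, 3.9, 13.2]
opening: 0.17
```

Floor contact at TCP z = 92.3, as predicted (10 + 82.4). I'll ease it against the rack before letting go.

```bash
python3 -m pendant '[0,0.003,0.002,0,1, 0,0,0,0,1, 0,0,0,0,1]'; python3 -m pendant '[0,0.003,0,0,1, 0,0,0,0,1, 0,0,0,0,1]'
```

```text
t: 12.6
eef_pos: [546.4, 123.6, 92.3]
tcp_rot: [-3.141, 0.002, 2.917]
ft_force: [-5.5, -4.1, 24.1]
opening: 0.168
t: 12.98
eef_pos: [546.6, 124.2, 92.2]
tcp_rot: [-3.14, 0.002, 2.917]
ft_force: [-5.7, -9.8, 25.8]
opening: 0.171
```

```bash
python3 -m pendant '[0,0,0,0,0.3, 0,0,0,0,0.3, 0,0,0,0,0.3, 0,0,0,0,0.3]'; python3 -m pendant '[0,0,-0.02,0,0.3, 0,0,-0.06,0,0.3, 0,0,-0.1,0,0.3, -0.12,0,-0.06,0,0.3, 0,0,0,0,0.3, 0,0,0,0,0]'
python3 - <<'E'
from h import *
print(env.state()['ft_force'])
im=snap('wrist','w10.png')
snap('scene','s2.png')
E
```

```text
t: 13.48
eef_pos: [546.5, 125.9, 90.2]
tcp_rot: [3.141, 0.0, 2.917]
ft_force: [-0.6, 2.8, 6.7]
opening: 0.348
t: 14.22
eef_pos: [592.4, 114.9, 185.5]
tcp_rot: [-3.141, -0.002, 2.916]
ft_force: [0.4, 1.0, 0.9]
opening: 0.406
[0.36834686 1.03576578 0.92139731]
```

View pics/w10.png

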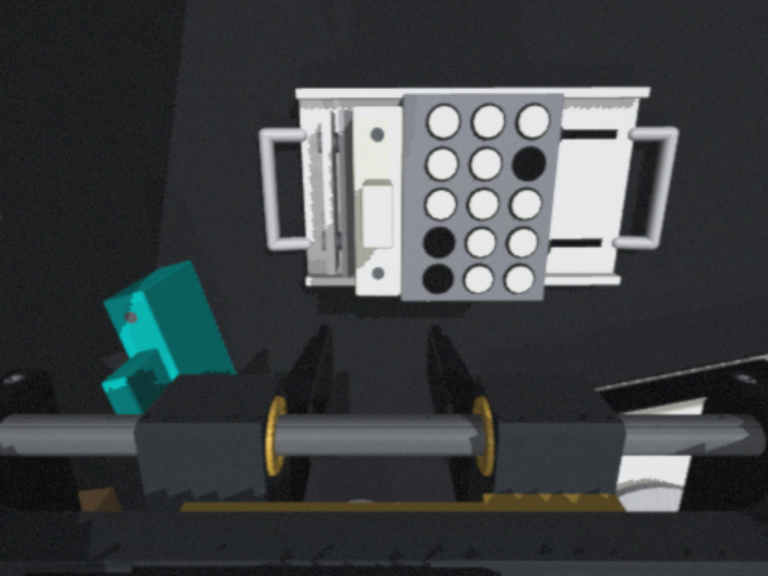

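View pics/s2.png

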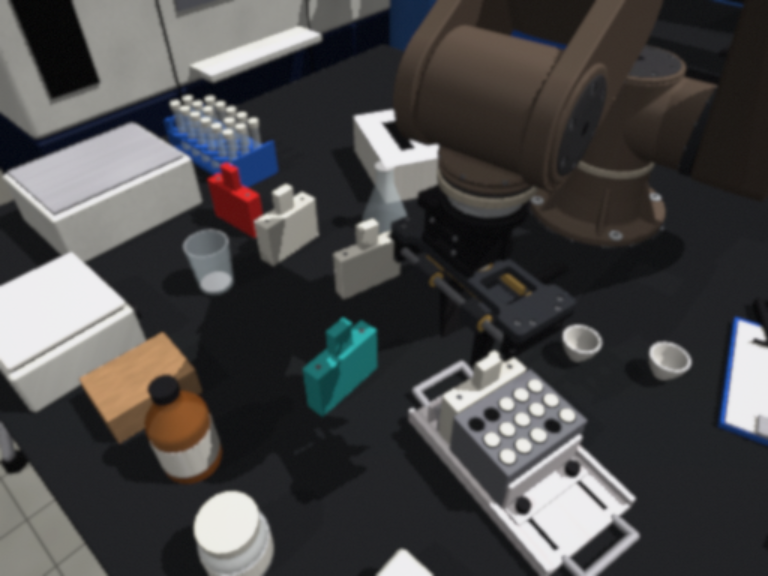

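The blank stands against the rack (top face x 355–401, grip 362–393, y 185–247), and the others are untouched. Now a numeric check of seating and uprightness.

```bash
python3 - <<'E'
from h import *
th=np.radians(-12.9);a=np.array([np.cos(th),np.sin(th)]);n=np.array([-np.sin(th),np.cos(th)])
im=env.read_camera('wrist')
cv2.imwrite('pics/w11.png',cv2.resize(im[55:205,195:295,::-1],None,fx=6,fy=4,interpolation=cv2.INTER_CUBIC))
f=lambda u,v,z:(lambda p:(round(p@a,1),round(p@n,1)))(wpt((u/1.5,v/1.5),z)[:2])
print('top corners z90',[f(*q,90) for q in[(356,106),(402,107),(400,295),(355,295)]])
print('grip z130',[f(*q,130) for q in[(363,186),(393,186),(392,247),(362,247)]])
print('rack edge z85',f(404,97,85),f(401,299,85))
E
```

```text
top corners z90 [(np.float64(450.9), np.float64(230.9)), (np.float64(451.5), np.float64(256.1)), (np.float64(560.3), np.float64(256.4)), (np.float64(560.3), np.float64(228.7))]
grip z130 [(np.float64(490.2), np.float64(235.7)), (np.float64(490.2), np.float64(250.4)), (np.float64(520.7), np.float64(250.1)), (np.float64(520.7), np.float64(234.9))]
rack edge z85 (np.float64(445.9), np.float64(257.3)) (np.float64(564.7), np.float64(257.4))
```

View pics/w11.png

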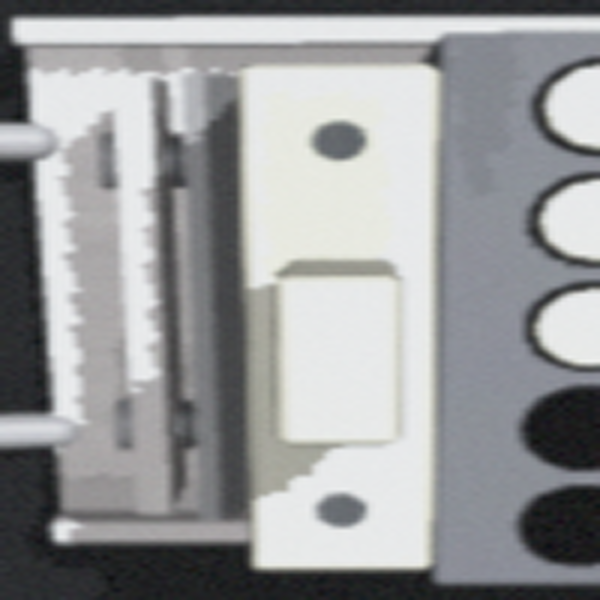

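Upright (grip centre n = 242.6, top-face centre ≈ 243), centred (a = 505.7 against 505.5), touching the rack. One last touch test on the grip's top (it should be at z = 130), to be sure the block is fully home.

```bash
python3 - <<'E'
from h import *
th=np.radians(-12.9);a=np.array([np.cos(th),np.sin(th)]);n=np.array([-np.sin(th),np.cos(th)])
p=505.5*a+243*n; plan([*p,140],2.9165)
E
```

```text
total turn frac 0.0001 shift frac [ 0.1151 -0.0036  0.1137] min rows 1.1 mm [46.  -1.4 45.5]
```

```bash
python3 -m pendant '[0,0,0,0,1, 0,0,0,0,1, 0.115,-0.0035,0,0,1, 0,0,0.06,0,1, 0,0,0.05,0,1, 0,0,0,0,1, 0,0,0,0,1]'; python3 -m pendant '[0,0,0.012,0,1, 0,0,0.009,0,1, 0,0,0,0,1, 0,0,0,0,1]';python3 -m pendant '[0,0,0.006,0,1, 0,0,0,0,1, 0,0,0,0,1]'
```

```text
t: 15.25
eef_pos: [548.4, 124.0, 142.6]
tcp_rot: [3.141, 0.001, 2.916]
ft_force: [-0.1, 1.0, -0.0]
opening: 0.008
t: 15.75
eef_pos: [548.1, 123.9, 133.7]
tcp_rot: [3.142, 0.0, 2.916]
ft_force: [-0.6, 0.4, 0.2]
opening: 0.002
t: 16.12
eef_pos: [548.1, 123.9, 131.3]
tcp_rot: [3.141, 0.0, 2.916]
ft_force: [-0.3, 0.1, 0.2]
opening: 0.009
```

```bash
python3 -m pendant '[0,0,0.004,0,1, 0,0,0,0,1, 0,0,0,0,1]';python3 -m pendant '[0,0,0.003,0,1, 0,0,0,0,1, 0,0,0,0,1]'
```

```text
t: 16.5
eef_pos: [548.2, 123.9, 130.3]
tcp_rot: [3.141, 0.001, 2.916]
ft_force: [-3.2, -0.7, 6.7]
opening: 0.004
t: 16.88
eef_pos: [548.3, 123.9, 130.2]
tcp_rot: [3.141, 0.002, 2.916]
ft_force: [-5.9, -0.7, 20.4]
opening: 0.001
```

Contact at 130.2–130.3 and it doesn't give under 20 N: fully home. Backing off, final look, then hand in.

```bash
python3 -m pendant '[0,0,-0.05,0,1, 0,0,-0.1,0,1, -0.12,0,-0.05,0,1, 0,0,0,0,1, 0,0,0,0,1]'
python3 - <<'E'
from h import *
snap('wrist','w12.png'); snap('scene','s3.png')
a=cv2.imread('pics/w12.png');b=cv2.imread('pics/s3.png');cv2.imwrite('pics/f.png',cv2.resize(np.vstack([a[60:330],b[120:420]]),None,fx=1,fy=1))
print(env.state()['ft_force'])
E
```

```text
t: 17.5
eef_pos: [594.2, 113.1, 207.7]
tcp_rot: [-3.141, -0.001, 2.916]
ft_force: [-0.7, -0.2, -0.0]
opening: 0.005
[0.04725213 0.6107165  0.10614714]
```

View pics/f.png

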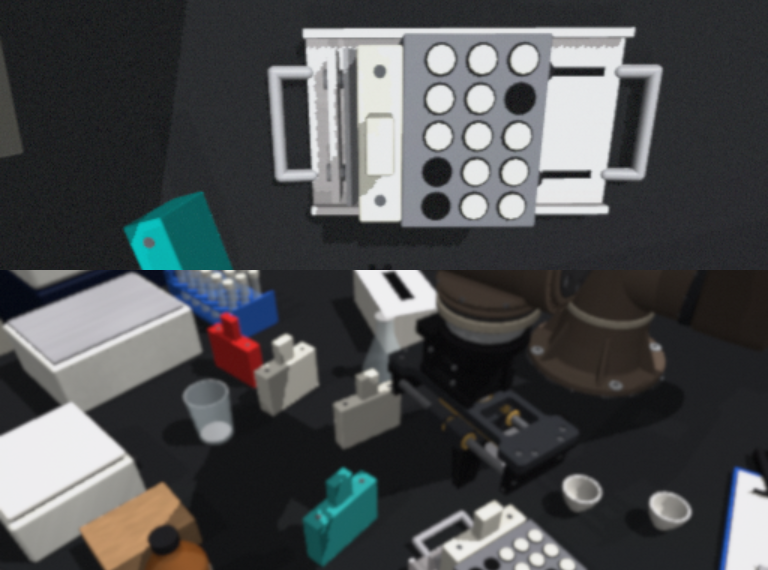

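The blank stands in the gap flush with the rack. The other two blanks, the beaker and the flask are where they were, and the arm is clear.

```bash
python3 -c "
from cell import env
print(env.job_done())"
```

```text
the job is handed in; nothing more can be done
None
```

The 28 mm blank (blank_b) is pressed into the gap, standing upright on the tray floor and touching the rack. The gripper has let go and the job is handed in at about 17.6 s.

- **Choice of blank:** the gap measured 25.2 mm, from both the rack's foot and its top edge. Blank_b measured 28.3 mm thick in the wrist camera. In the top view the other two came out near 24 and 32 mm.
- **Seating:** the block met the floor at the expected height, and its grip top was at 130.2–130.3 mm against 130 expected. It did not give under a 20 N push.
- **Fit:** it is centred to about 0.2 mm along the tray and upright in the last measurement. The plate pushed back with about 4 N while the block went down, which matches roughly 2.8 mm of plate travel. I did not measure the plate's travel directly.
- **The rest:** in the final picture the other two blanks are upright, and they, the beaker, the flask and the look-alikes look undisturbed.
- **Disagreements:** none of the checks failed. The camera and arm readings differed by about 0.5 mm. The plate's lip measured about 1 mm further back than the gap figure implies, which did not affect the choice.

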